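Comb degreased fixing dowels into their tray

ROBOT

A 6-joint arm with a two-finger parallel gripper is mounted at the origin on the work surface. World frame = base frame: x ahead of the robot, y to its left, z up, the work surface at z = 0. Lengths are in mm, angles in degrees, forces in N, time in s.
With the tool pointing down it reaches from about 350 to 975 mm from the base axis. Payload 7.1 kg.
Tool frame: the origin (TCP) lies midway between the tips of the shut fingers; the grasp point (between the pads) lies 19 mm behind it; z points along the fingers, y is the line along which they close (so a half turn about z gives the same grasp; the last joint's range is limited). The gripper opens to 88 mm and grips with 3 to 60 N. Pads are 20 mm wide; open, the fingers measure 115 mm over their backs; the gripper's body (75 mm by 178 mm) begins 61 mm behind the grasp point.
Start: joints at [73.167, 24.242, 93.386, -0, 62.372, -1.089], TCP at [169.565, 601.542, 222.675] pointing down, gripper open.
Joint ranges: [-172.04, 172.04], [-51.8, 120.97], [4.93, 147.93], [-75.15, 255.16], [6.16, 154.13], [-145.62, 145.62]. Speed limits (degrees/s): [136.94, 136.94, 172.46, 180, 180, 180].

INTERFACE

Orientations are given as a 3x3 rotation matrix whose columns are the frame's x, y, z axes.
In Python, from cell import env, eyes gives the robot as it stands. The module is installed in compiled form; this text tells all that it offers.
- The arm moves only by the tool send_rows, never from a script. Its argument "series" is a list of rows, each an object with "dp": the shift along the tool's x, y, z in mm, a list of three; "twist": the turn about the tool's z in degrees. A call has 1 to 12 rows; each row shifts and turns the commanded pose from where the row before left it, along the tool's axes as they then stand; what a row does not reach is not made up. A row lasts 1/8 s, in which the tool goes at most 62.5 mm and 10.7 degrees, less where a joint would pass 70% of its speed; a pose out of reach is approached as far as the arm can. A call is refused whole if a number of a shift passes 62.5 or a number of a turn 10.7, either way. A call with a gripper value outside its range is refused whole. "grip" is the opening in per cent of the stroke, from 0 (shut) to 100 (fully open), set as the call begins (left out, the last holds). The fingers move at their own pace and stop on an object; "grip_force" is the grip in N (left out, the last holds). Time passes only in rows, so rows that do not move let the fingers close. It gives the time, the measured TCP pose, the force, the opening and the grip force at its end, in the units of the state.
- env.state(): the state, without advancing time (a new reading comes with each control period).
- eyes.camera(name): name is "scene" or "side" or "wrist"; returns (picture, depth): 384x512x3 uint8, red, green, blue; 384x512 float32, mm along the optical axis (not along the pixel's ray), 0 where there is no reading.
- eyes.camera_params(name): a dict with "intrinsics" (3x3 intrinsics, pixels), "R" (3x3) and "t" (3): a world point X has camera coordinates R X + t; the wrist camera has in their place "mount" (4x4, takes a point from camera to tool coordinates, whose origin is the TCP and whose axes are the flange's). Camera axes: x right, y down, z forward; pixel columns grow to the right and rows downward; lengths in mm; the calibration is good to about 2 mm. A picture is of the moment at which its call begins: read the wrist's pose just before it. camera_params takes no time and is no camera call.
- env.hand_in(): hands the job in; it is judged then, once.
The state is a dict: "time_s": time; "joint_pos": joint angles; "dq": joint speeds; "joint_torque": joint torques, N m; "tool_pos": TCP position; "tool_rot": TCP orientation; "ft_force": force on the tool from outside, world axes, zero at the start; "wrist_torque": the same for the moment, N m; "gripper_width": opening from 0.0 (shut) to 1.0 (fully open); "grasp_force": force on a finger pad.
Only numpy, scipy, OpenCV 4.12 (cv2) and the standard library are available. Lean on these libraries where they do the work, as an engineer would, in place of code of your own. Each camera call takes 0.05 s, during which the arm holds its last target. There are 200 camera calls.

TASK

The glass-fibre dowels were tipped into their grooved tray any old how: take the rake from its rest and comb it through the tray until every dowel lies down in a groove, without touching the dowels yourself (they are degreased for gluing). Then tip the tray's sprung cover over so that it snaps shut against the stone dust, and leave the rake set back in its rest and everything else on the bench where it stands.

Things in the scene. Friction and masses are not known exactly. Their poses are not given: they have to be found in the camera images.
- tray: fixed black tray, 283 mm (x) by 166 mm (y); origin at the centre of its underside, z up. Twelve grooves run along its y, 22 mm apart, centred at x = -121, -99, ... 99, 121 mm, 17 mm wide, 150 mm long, floor at z = 8 mm. Walls rise to z = 34 mm: inner faces at x = +-129.5 mm and y = +-75 mm
- tray_centre (a point): middle of the tray at the height of its ridge tops (round-topped ridges 5 mm wide between the grooves, z = 20 mm in the tray's frame). A dowel in a groove has its centre 5 mm below this height and its top 2 mm above it; one lying across the ridges, its centre 7 mm above and its top 14 mm above
- cover (a joint): clear framed cover of the tray, 276 mm wide, 176 mm from hinge to free edge plus a 13 mm tab 60 mm wide, 6 mm thick, on an over-centre sprung hinge at the tray's +y end. 0 = open stop, leaning 19 degrees back past upright, off the tray; 1.9 = shut flat over it. Tipped past about 0.5 it snaps shut by itself, else it springs back open; about 1.5 N at its free edge tips it
- cover_hinge (a point): middle of the cover's hinge line, 40 mm above the table, at the tray's y = +91 mm; it turns with the cover: its x axis lies along the hinge, its -y axis points along the cover from hinge to free edge
- rake_grip (a point): point in the upright wooden handle of the hand rake, 110 mm above its tine tips, 24 mm below the handle's solid top (rounded crown at 31 mm). Handle flat sided, 26 mm thick (rake's x), 64 mm wide (y). Crossbar below 26 x 162 mm along y, underside 45 mm above the tips; eight 6 mm steel tines in a row along y, 132 mm over all. 0.22 kg, both faces alike
- rest: fixed steel rake rest, base 72 (x) by 172 mm (y); origin at the centre of its underside. Two uprights at y = +-75.5 mm, 10 mm wide in y, carry the ends of the rake's crossbar at z = 60 mm between slightly flared cheeks, 16 mm tall (about 34 mm apart; crossbar 26 mm)
- rest_seat (a point): where rake_grip lies when the rake is home in the rest (125 mm above the table); axes as the rest; the rake's y lies along the rest's y, either way round
- dowel0_mid (a point): centre of a loose white glass-fibre dowel, 130 mm long along its own y, 14 mm diameter, round-ended, 38 g; the four are alike
- dowel1_mid (a point): centre of a loose white glass-fibre dowel, 130 mm long along its own y, 14 mm diameter, round-ended, 38 g; the four are alike
- dowel2_mid (a point): centre of a loose white glass-fibre dowel, 130 mm long along its own y, 14 mm diameter, round-ended, 38 g; the four are alike
- dowel3_mid (a point): centre of a loose white glass-fibre dowel, 130 mm long along its own y, 14 mm diameter, round-ended, 38 g; the four are alike
- mallet: bystander: carver's round iron mallet standing on its head, handle up, 80 mm diameter, 192 mm high, near the tray's free end; origin at the centre of its underside
- chisel: bystander: toothed steel chisel lying down, 200 mm long, 24 mm wide, 19 mm high, near the tray's free end; origin under its middle
- resin: bystander: closed tin, 80 mm diameter, 110 mm high, beyond the tray; origin at the centre of its underside
- offcut: bystander: stepped stone offcut 55 x 105 x 52 mm beyond the rake's rest; origin at the centre of its underside
- brush: bystander: wooden dusting brush lying bristles down, 170 mm long, 22 mm wide, 38 mm high, on the robot's side of the rake's rest; origin under its middle
- hardener: bystander: closed bottle, 60 mm diameter, 180 mm high, near left; origin at the centre of its underside
- square: bystander: try square lying flat at the near right, stock 130 mm, blade 190 mm, 18 mm high; origin under the middle of the stock
Things that resemble listed ones, but are neither listed nor needed, are in the scene too. What is shaped like the rest but blue or turquoise is not meant. Leave any orange look-alike of the part that bears dowel0_mid alone.

How it is judged (in metres and radians):
On the way, in this order (a step that is already met when the one before it is completed fails the run):
1. all four dowels lie down in grooves (z of dowel0_mid in the frame of tray between 0.011 and 0.018 m and angle between the y axis of each of dowel0_mid, dowel1_mid, dowel2_mid, dowel3_mid and the y axis of tray, either way round below 0.07 rad and x of dowel0_mid in the frame of tray between -0.128 and 0.128 m and y of dowel0_mid in the frame of tray between -0.03 and 0.03 m and z of dowel1_mid in the frame of tray between 0.011 and 0.018 m and x of dowel1_mid in the frame of tray between -0.128 and 0.128 m and y of dowel1_mid in the frame of tray between -0.03 and 0.03 m and z of dowel2_mid in the frame of tray between 0.011 and 0.018 m and x of dowel2_mid in the frame of tray between -0.128 and 0.128 m and y of dowel2_mid in the frame of tray between -0.03 and 0.03 m and z of dowel3_mid in the frame of tray between 0.011 and 0.018 m and x of dowel3_mid in the frame of tray between -0.128 and 0.128 m and y of dowel3_mid in the frame of tray between -0.03 and 0.03 m), for 0.2 s.
2. the cover has snapped shut (value of joint cover above 1.85 rad), for 0.2 s.
At the end, for the whole second after the job is handed in: Every dowel is still, down in a groove (centre 11 to 18 mm above the tray underside, within 0.07 rad of the groove); the cover is shut (above 1.85 rad); the rake is upright in its rest (within 15 mm, 6 mm in height, 0.12 rad of home) (all of step 1 and value of joint cover above 1.85 rad and horizontal distance between rake_grip and rest_seat below 0.015 m and z of rake_grip in the frame of rest_seat between -0.006 and 0.006 m and angle between rake_grip's own z axis and vertical below 0.1 rad and angle between the y axis of rake_grip and the y axis of rest, either way round below 0.12 rad and linear speed of each of dowel0, dowel1, dowel2, dowel3 below 0.02 m/s); the robot touches nothing.
It fails at once if the robot touches a degreased dowel (contact force between any of the arm, the fingers and dowel0 above 0.3 N or contact force between any of the arm, the fingers and dowel1 above 0.3 N or contact force between any of the arm, the fingers and dowel2 above 0.3 N or contact force between any of the arm, the fingers and dowel3 above 0.3 N).
It fails at once if a bystander is shifted by more than 25 mm (distance of any of mallet, chisel, resin, offcut, brush, hardener, square from where it was at the start of the episode above 0.025 m).
It also fails if it takes over 72 s, if anything falls off the work surface, if the arm or the gripper's body presses on something with over 40 N, if the wrist force passes 120 N, or if a joint passes its speed limit or range.

## Working session

There is one attempt and no reset: what is moved stays moved. The work goes in short steps, Python scripts to look and compute and a tool call to move; the robot and the scene stay as the last step left them, time stands still between calls to the robot, and variables do not carry over. Pictures are saved under pics/ and viewed, at most 10 in all, crops included, and the job is handed in when it is done.

Besides the shell and the picture viewer there is one more tool, called as a command line: name --argument value ..., lists and objects as JSON in quotes. send_rows: Moves the arm, as the interface text tells. Its arguments: {"type":"object","properties":{"series":{"type":"array"},"grip":{"type":"number"},"grip_force":{"type":"number"}},"required":["series"]}

```bash
mkdir -p pics; cat > h.py <<'E'
import numpy as np, cv2
from cell import env, eyes
def pts(name, st=None):
    st=env.state(); im,d=eyes.camera(name); p=eyes.camera_params(name); K=np.array(p["intrinsics"])
    v,u=np.mgrid[:384,:512]; c=np.stack([(u-K[0,2])/K[0,0]*d,(v-K[1,2])/K[1,1]*d,d],-1)
    if "mount" in p:
        M=np.array(p["mount"]); t=c@M[:3,:3].T+M[:3,3]; X=t@np.array(st["tool_rot"]).T+np.array(st["tool_pos"])
    else: X=(c-np.array(p["t"]))@np.array(p["R"])
    X[d==0]=np.nan
    return im,d,X
E
python3 - <<'E'
from h import *
for n in ["scene","side"]:
    im,d,X=pts(n); np.savez(n,im=im,X=X); cv2.imwrite(f"pics/{n}0.png",cv2.resize(im[...,::-1],(800,600),interpolation=cv2.INTER_CUBIC))
    p=eyes.camera_params(n);print(n,-np.array(p["R"]).T@p["t"])
print(env.state())
E
```

```text
scene [1108.00966194  363.78372239  925.25106441]
side [1152.88625103  547.38037037  715.8887487 ]
{'time_s': 0.1, 'joint_pos': array([ 7.31689128e+01,  2.42785481e+01,  9.34252848e+01,  7.61458689e-04,
        6.23727708e+01, -1.08935415e+00]), 'dq': array([ 0.02023283, -0.10909204, -0.10989018, -0.04369778,  0.01317327,
        0.00069415]), 'joint_torque': array([-4.79901405e-05, -5.45617139e+01, -2.74323159e+01,  6.45843940e-02,
        1.87600858e-02, -2.68117083e-05]), 'tool_pos': array([169.40203341, 601.0990211 , 222.00796034]), 'tool_rot': array([[-9.62492710e-01,  2.71307252e-01, -3.98396298e-04],
       [ 2.71307542e-01,  9.62491864e-01, -1.27630403e-03],
       [ 3.71826563e-05, -1.33652124e-03, -9.99999106e-01]]), 'ft_force': array([-0.92609934,  0.32505936,  0.84197827]), 'wrist_torque': array([-0.02827062, -0.03090093, -0.04829964]), 'grasp_force': 0.0, 'gripper_width': 0.9996144523916366}
```

View pics/scene0.png

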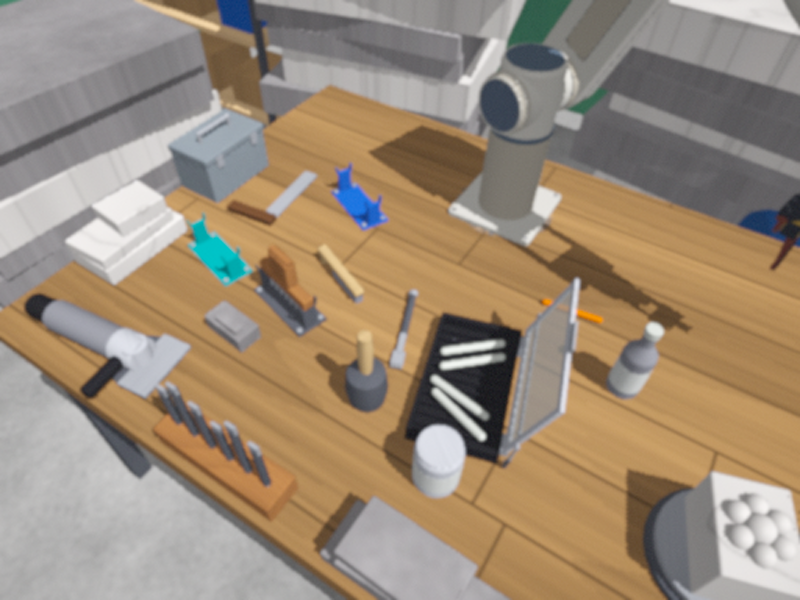

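View pics/side0.png

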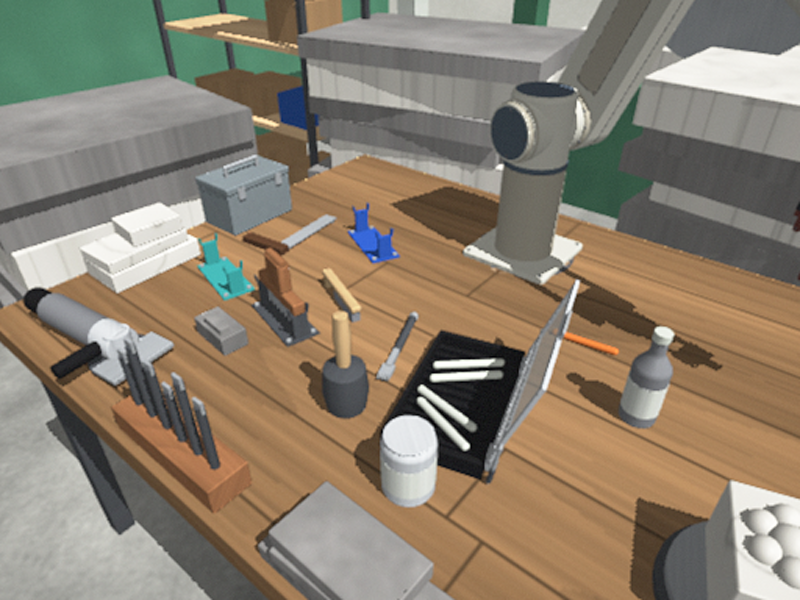

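The pictures show the rake in the grey rest at scene (285,285), and the tray at (470,385) with its cover open to the right. The dowels lie at about (473,347), (473,361), (460,397) and (458,413). The mallet is at (366,375), the chisel at (405,330) and the resin at (438,460).

```bash
cat > m.py <<'E'
from h import *
def rect(P):
    (c,s,a)=cv2.minAreaRect(P[:,:2].astype(np.float32)); return np.round(c,1),np.round(s,1),round(a,2)
def comp(mask,n=6,mn=25):
    k,l,st,ce=cv2.connectedComponentsWithStats(mask.astype(np.uint8))
    return [l==i for i in np.argsort(-st[:,4]) if i and st[i,4]>=mn][:n]
if __name__=="__main__":
  for n in ["scene","side"]:
    z=np.load(n+".npz"); im=z["im"].astype(int); X=z["X"]; Z=X[...,2]; mx=im.max(-1); mn_=im.min(-1)
    roi=np.zeros(Z.shape,bool); roi[195:300,250:345]=1
    for m in comp((mx<50)&(Z<60)&(Z>-5)&roi,1): print(n,"tray",rect(X[m]),m.sum(),np.nanpercentile(X[m][:,2],[2,50,98]), rect(X[m&(Z>27)]))
    for m in comp((mn_>120)&(Z<60)&(Z>8)&roi&(mx-mn_<50),8): print(" white",rect(X[m]),m.sum(),np.round(np.nanmean(X[m],0)),np.round(np.nanpercentile(Z[m],[5,95])))
    B=np.zeros(Z.shape,bool); B[150:222,155:215]=1
    hsv=cv2.cvtColor(z["im"],cv2.COLOR_RGB2HSV)
    br=B&(Z>40)&(hsv[...,1]>100)
    for m in comp(br,2): print(" rake",rect(X[m]),m.sum(),np.nanmax(Z[m]), "handle",rect(X[m&(Z>100)]),"bar",rect(X[m&(Z<100)]), "top", rect(X[m&(Z>132)]) )
    g=B&(Z>4)&(Z<85)&(hsv[...,1]<90)
    for m in comp(g,2): print(" rest",rect(X[m]),m.sum())
    for nm,(u,v) in dict(mallet=(366,335),head=(366,385),resin=(438,440),chisel=(405,330),offc=(232,325),brush=(342,272),hard=(653,330)).items():
        if n=="scene": q=X[int(v*.64),int(u*.64)]; print(nm,np.round(q))
E
python3 m.py
```

```text
scene tray (array([534.2, 171. ]), array([281.4, 158.5]), 16.09) 2192 [ 5.63898975 14.79457156 35.37962954] (array([534.2, 171. ]), array([281.4, 158.5]), 16.09)
 white (array([583.2, 181.1]), array([160.9,  59.5]), 72.62) 496 [593. 185.  29.] [ 9. 36.]
 white (array([457.4, 137.3]), array([ 34.5, 124.4]), 41.42) 219 [464. 142.  29.] [11. 36.]
 white (array([488.2, 153.2]), array([ 31.8, 126.2]), 44.78) 217 [496. 156.  29.] [11. 35.]
 white (array([499.8, 256.3]), array([261.2,  10. ]), 16.5) 204 [504. 258.  52.] [45. 59.]
 white (array([533.1,  20.1]), array([98. , 23.9]), 22.07) 140 [541.  24.  13.] [11. 16.]
 rake (array([ 559.4, -242.4]), array([162.3,  33.8]), 76.44) 575 161.64515614923673 handle (array([ 561.4, -243.2]), array([67.2, 26.2]), 76.01) bar (array([ 559.4, -242.4]), array([162.3,  33.8]), 76.44) top (array([ 561.3, -243.2]), array([67.2, 26.1]), 75.87)
 rest (array([ 561.6, -244.8]), array([171. ,  72.1]), 75.98) 518
 rest (array([ 669. , -249.6]), array([62. , 31.3]), 38.88) 168
mallet [653.  27. 191.]
head [679.  42.  88.]
resin [712. 203. 110.]
chisel [493.   8. 
[... 534 characters left out ...]
 ,  23.2]), array([69.7, 12.2]), 28.83) 52 [524.  22.  14.] [ 9. 17.]
 rake (array([ 559. , -240.2]), array([161.9,  33.6]), 75.62) 603 158.79123420570698 handle (array([ 563.7, -242.7]), array([70.6, 25.5]), 79.47) bar (array([ 559. , -240.2]), array([161.9,  33.6]), 75.62) top (array([ 563.6, -243.1]), array([69.7, 25.5]), 79.47)
 rake (array([666.5,  18.3]), array([17. ,  6.2]), 29.37) 27 193.81970964957213 handle (array([666.5,  18.3]), array([17. ,  6.2]), 29.37) bar (array([0., 0.]), array([0., 0.]), 0.0) top (array([666.5,  18.3]), array([17. ,  6.2]), 29.37)
 rest (array([ 561.4, -241.5]), array([173.7,  71.8]), 75.55) 649
 rest (array([ 326.9, -471.3]), array([83.6, 39.7]), 8.11) 79
```

send_rows --series '[{"dp":[0,0,-50],"twist":0},{"dp":[0,0,-50],"twist":0},{"dp":[0,0,-50],"twist":0},{"dp":[-20,-15,-30],"twist":0},{"dp":[-40,-30,0],"twist":0},{"dp":[-50,-40,0],"twist":0},{"dp":[-55,-43,0],"twist":0},{"dp":[-55,-43,0],"twist":0},{"dp":[-55,-43,0],"twist":0},{"dp":[-55,-43,0],"twist":0},{"dp":[-55,-43,0],"twist":0},{"dp":[-30,-20,0],"twist":0}]'

```text
time_s: 1.6
tool_pos: [460.6, 209.2, 402.5]
tool_rot: [[-0.962, 0.273, -0.0], [0.273, 0.962, -0.0], [0.0, -0.0, -1.0]]
ft_force: [-0.5, 0.4, 0.8]
gripper_width: 0.997
grasp_force: 0.0
```

send_rows --series '[{"dp":[-10,-10,0],"twist":7},{"dp":[0,0,0],"twist":9},{"dp":[0,0,0],"twist":10},{"dp":[0,0,0],"twist":10},{"dp":[0,0,0],"twist":10},{"dp":[0,0,0],"twist":8},{"dp":[0,0,0],"twist":4},{"dp":[0,0,0],"twist":0},{"dp":[0,0,0],"twist":0}]'

```text
time_s: 2.72
tool_pos: [466.5, 199.3, 402.5]
tool_rot: [[-0.281, 0.96, -0.0], [0.96, 0.281, -0.0], [-0.0, -0.0, -1.0]]
ft_force: [0.3, 0.6, 0.5]
gripper_width: 0.998
grasp_force: 0.0
```

```bash
cat >> h.py <<'E'
def tooldelta(target,az):
    s=env.state(); R=np.array(s["tool_rot"]); d=R.T@(np.array(target)-s["tool_pos"]); a=np.degrees(np.arctan2(R[1,1],R[0,1])); print("delta tool",np.round(d,1),"twist",round((a-az+180)%360-180,2),"pos",np.round(s["tool_pos"],1),"t",round(s["time_s"],2),"q",np.round(s["joint_pos"]))
E
python3 - <<'E'
from h import *
im,d,X=pts("wrist"); np.savez("wrist",im=im,X=X); cv2.imwrite("pics/w1.png",cv2.resize(im[...,::-1],(800,600)))
tooldelta([562,-243,230],-14)
print(np.round(eyes.camera_params("wrist")["mount"],2))
E
```

```text
delta tool [-451.3  -32.6  172.6] twist 30.32 pos [466.5 199.3 402.6] t 2.77 q [22.  4. 96. -0. 80.  5.]
[[  -0.     -0.96   -0.27   74.43]
 [   1.     -0.     -0.      0.58]
 [   0.     -0.27    0.96 -163.25]
 [   0.      0.      0.      1.  ]]
```

View pics/w1.png

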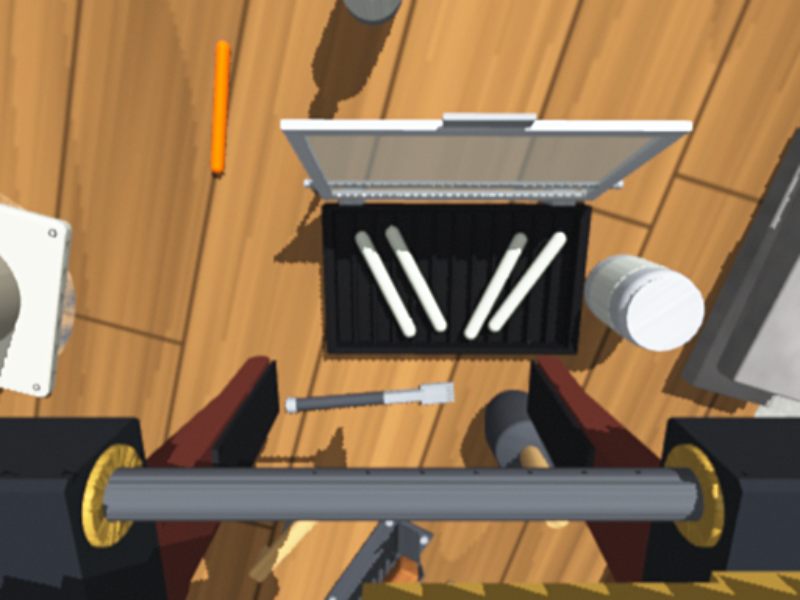

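The wrist view shows the tray upright in the picture. Two dowels lean left, with mids near (385,284) and (416,278), and two lean right, near (495,285) and (528,282). All four lie across the ridges.

```bash
python3 - <<'E'
from m import *
z=np.load("wrist.npz"); im=z["im"].astype(int); X=z["X"]; Z=X[...,2]
roi=np.zeros(Z.shape,bool); roi[125:232,200:382]=1
m=comp((im.max(-1)<60)&roi&(Z<60),1)[0]; P=X[m&(Z>27)]; c,s,a=rect(P); print("tray walls",c,s,a,np.median(P[:,2]))
T=lambda p:np.stack([(p-c)@[np.cos(th),np.sin(th)],(p-c)@[-np.sin(th),np.cos(th)]],-1)
th=np.radians(a if s[0]>s[1] else a-90)
for m in comp((im.min(-1)>90)&roi&(Z<60)&(np.ptp(im,axis=-1)<40)&(Z>24),4,80):
    p=T(X[m][:,:2]); print("dowel",rect(p),"x",np.round(np.percentile(p[:,0],[1,99])),"y",np.round(np.percentile(p[:,1],[1,99])),np.round(np.percentile(Z[m],98),1))
# resin and mallet, cover in tray frame
r=np.zeros(Z.shape,bool); r[150:235,370:460]=1
m=comp(r&(Z>100)&(Z<118),1)[0]; print("resin",rect(T(X[m][:,:2])))
m=(Z>190)&(Z<240)&(np.arange(384)[:,None]<100); print("cover top",rect(T(X[m][:,:2])),np.nanmax(Z[m]),np.nanmean(X[m],0))
E
```

```text
tray walls [532.7 170.4] [282.8 166.1] 15.99 34.74113855796304
dowel (array([78.1, -0.7]), array([128.3,  13.7]), 56.91) x [ 43. 114.] y [-53.  52.] 36.6
dowel (array([ 0.4, 88.5]), array([275. ,   9.1]), 0.31) x [-134.  134.] y [85. 94.] 56.4
dowel (array([44.5, -5.7]), array([127.7,  14.3]), 65.15) x [16. 73.] y [-62.  51.] 36.4
dowel (array([-41.2,   2. ]), array([ 14. , 127.4]), 27.51) x [-72. -11.] y [-53.  58.] 36.6
resin (array([190.2, -11.2]), array([74.8, 74.4]), 8.36)
cover top (array([1.000e-01, 1.466e+02]), array([276.9,  15.7]), 0.08) 221.9852902907568 [494.06720104 311.27234627 205.85389905]
```

send_rows --series '[{"dp":[-30,-2,10],"twist":0},{"dp":[-40,-3,15],"twist":0},{"dp":[-40,-3,15],"twist":0},{"dp":[-40,-3,15],"twist":0},{"dp":[-40,-3,15],"twist":0},{"dp":[-45,-3,15],"twist":0},{"dp":[-45,-3,15],"twist":0},{"dp":[-45,-3,15],"twist":0},{"dp":[-45,-3,15],"twist":0},{"dp":[-40,-3,15],"twist":0},{"dp":[-30,-2,0],"twist":0},{"dp":[-12,-2,0],"twist":0}]'

```text
time_s: 4.28
tool_pos: [561.5, -245.2, 257.2]
tool_rot: [[-0.279, 0.96, -0.0], [0.96, 0.279, 0.0], [0.0, -0.0, -1.0]]
ft_force: [-0.1, 0.4, -0.4]
gripper_width: 0.998
grasp_force: 0.0
```

send_rows --series '[{"dp":[0,0,0],"twist":10},{"dp":[0,0,0],"twist":10},{"dp":[0,0,0],"twist":10.3},{"dp":[0,0,0],"twist":0}]'

```text
time_s: 4.78
tool_pos: [561.4, -243.2, 258.0]
tool_rot: [[0.24, 0.971, 0.0], [0.971, -0.24, 0.0], [0.0, 0.0, -1.0]]
ft_force: [0.7, 1.3, -0.0]
gripper_width: 0.998
grasp_force: 0.0
```

```bash
python3 - <<'E'
from m import *
im,d,X=pts("wrist"); tooldelta([562,-243,106],-14)
Z=X[...,2]; hsv=cv2.cvtColor(im,cv2.COLOR_RGB2HSV)
R=(np.hypot(X[...,0]-562,X[...,1]+243)<110)
for lo,hi in((140,160),(60,100),(3,80)):
    m=R&(Z>lo)&(Z<hi); 
    if lo==3: m&=hsv[...,1]<90
    print(lo,m.sum(), rect(X[m]) if m.sum()>20 else "")
cv2.imwrite("pics/w2.png",im[...,::-1])
E
```

```text
delta tool [  0.3   0.5 151.9] twist 0.22 pos [ 561.4 -243.2  257.9] t 4.83 q [-25.  21.  93.   0.  66. -11.]
140 2099 (array([ 560.8, -242. ]), array([64.6, 25.6]), 75.35)
60 1962 (array([ 560.6, -242.9]), array([163.7,  42.2]), 74.59)
3 4621 (array([ 596.9, -254.3]), array([171.7, 146.4]), 74.68)
```

View pics/w2.png

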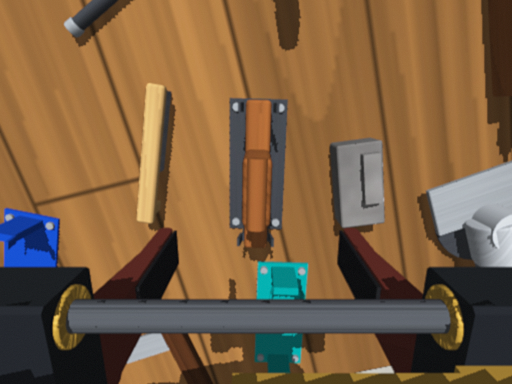

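The wrist view shows the rake at (258,170), centred between the fingers and aligned with them. I descend and grip it.

send_rows --series '[{"dp":[0,0,25],"twist":0.8},{"dp":[0,0,35],"twist":0},{"dp":[0,0,35],"twist":0},{"dp":[0,0,30],"twist":0},{"dp":[0,0,17],"twist":0},{"dp":[0,0,10],"twist":0},{"dp":[0,0,0],"twist":0}]'

```text
time_s: 5.7
tool_pos: [561.5, -243.8, 105.6]
tool_rot: [[0.255, 0.967, -0.0], [0.967, -0.255, 0.0], [0.0, -0.0, -1.0]]
ft_force: [-0.9, 0.8, 0.4]
gripper_width: 0.999
grasp_force: 0.0
```

send_rows --series '[{"dp":[0,0,0],"twist":0},{"dp":[0,0,0],"twist":0},{"dp":[0,0,0],"twist":0},{"dp":[0,0,0],"twist":0},{"dp":[0,0,0],"twist":0},{"dp":[0,0,0],"twist":0},{"dp":[0,0,0],"twist":0}]' --grip 0 --grip_force 45

```text
time_s: 6.58
tool_pos: [561.3, -243.8, 105.5]
tool_rot: [[0.256, 0.967, -0.0], [0.967, -0.256, 0.0], [0.0, -0.0, -1.0]]
ft_force: [-0.5, 0.3, 0.7]
gripper_width: 0.292
grasp_force: 45.0
```

send_rows --series '[{"dp":[0,0,-10],"twist":0},{"dp":[0,0,-20],"twist":0},{"dp":[0,0,-40],"twist":0},{"dp":[0,0,-45],"twist":0},{"dp":[20,-14,0],"twist":0},{"dp":[40,-28,0],"twist":0},{"dp":[50,-35,0],"twist":0},{"dp":[50,-35,0],"twist":0},{"dp":[50,-35,0],"twist":0},{"dp":[50,-35,0],"twist":0},{"dp":[45,-32,0],"twist":0},{"dp":[28,-21,0],"twist":0}]'

```text
time_s: 8.07
tool_pos: [418.8, 140.3, 222.2]
tool_rot: [[0.255, 0.967, 0.002], [0.967, -0.255, 0.001], [0.001, 0.002, -1.0]]
ft_force: [0.3, -0.0, -2.2]
gripper_width: 0.298
grasp_force: 45.0
```

send_rows --series '[{"dp":[0,0,0],"twist":-8},{"dp":[0,0,0],"twist":-10},{"dp":[0,0,0],"twist":-9},{"dp":[0,0,0],"twist":-3.8},{"dp":[0,0,0],"twist":0},{"dp":[0,0,0],"twist":0}]'

```text
time_s: 8.82
tool_pos: [419.8, 138.3, 221.4]
tool_rot: [[-0.274, 0.962, 0.001], [0.962, 0.274, 0.0], [0.0, 0.001, -1.0]]
ft_force: [0.5, -0.1, -2.7]
gripper_width: 0.293
grasp_force: 45.0
```

```bash
python3 - <<'E'
from h import *
tooldelta([418.7,138.4,114.8],16)
s=env.state(); print(s["gripper_width"],s["grasp_force"],s["ft_force"])
for n in ["side"]:
    im,d,X=pts(n); cv2.imwrite("pics/s2.png",cv2.resize(im[...,::-1],(800,600)))
E
```

```text
delta tool [  0.3  -1.1 106.6] twist -0.12 pos [419.8 138.3 221.4] t 8.82 q [ 17.   9. 116.   0.  56.   1.]
0.29303788248555485 44.9994957447052 [ 0.46224063 -0.05820943 -2.74799579]
```

View pics/s2.png

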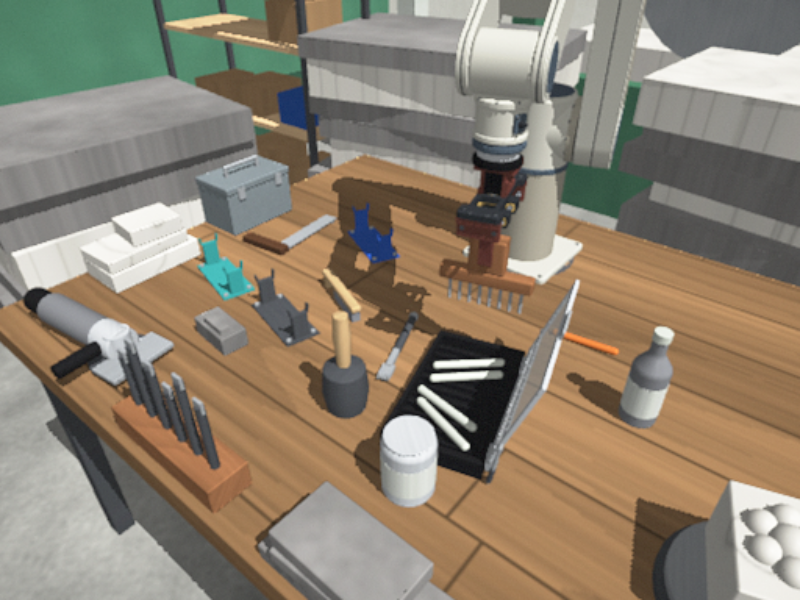

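The rake is held level at (490,270), and the rest is empty. I lower it at the tray's -x end and comb toward +x.

send_rows --series '[{"dp":[0,-1,30],"twist":0},{"dp":[0,0,35],"twist":0},{"dp":[0,0,25],"twist":0},{"dp":[0,0,12],"twist":0},{"dp":[0,0,4.5],"twist":0},{"dp":[0,0,0],"twist":0}]'

```text
time_s: 9.62
tool_pos: [419.0, 138.1, 114.6]
tool_rot: [[-0.275, 0.962, 0.001], [0.962, 0.275, 0.0], [-0.0, 0.001, -1.0]]
ft_force: [-0.2, -0.6, -2.3]
gripper_width: 0.292
grasp_force: 45.0
```

send_rows --series '[{"dp":[0,6,0],"twist":0},{"dp":[0,8,0],"twist":0},{"dp":[0,8,0],"twist":0},{"dp":[0,8,0],"twist":0},{"dp":[0,8,0],"twist":0},{"dp":[0,8,0],"twist":0},{"dp":[0,8,0],"twist":0},{"dp":[0,8,0],"twist":0},{"dp":[0,8,0],"twist":0},{"dp":[0,8,0],"twist":0},{"dp":[0,8,0],"twist":0},{"dp":[0,8,0],"twist":0}]'

```text
time_s: 11.12
tool_pos: [509.5, 164.0, 114.2]
tool_rot: [[-0.275, 0.961, 0.0], [0.961, 0.275, 0.0], [-0.0, 0.0, -1.0]]
ft_force: [0.0, 0.2, -1.6]
gripper_width: 0.3
grasp_force: 45.0
```

```bash
python3 - <<'E'
from h import *
tooldelta([418.7,138.4,114.8],16)
s=env.state(); print(s["gripper_width"],s["grasp_force"],s["ft_force"])
im,d,X=pts("side"); cv2.imwrite("pics/s3.png",cv2.resize(im[190:320,220:370,::-1],(690,598)))
E
```

```text
delta tool [  0.4 -94.4  -0.6] twist -0.05 pos [509.5 164.  114.2] t 11.12 q [ 17.  26. 109.  -0.  45.   1.]
0.29964505967542654 44.99945819377899 [ 0.00285962  0.16229089 -1.63048979]
```

View pics/s3.png

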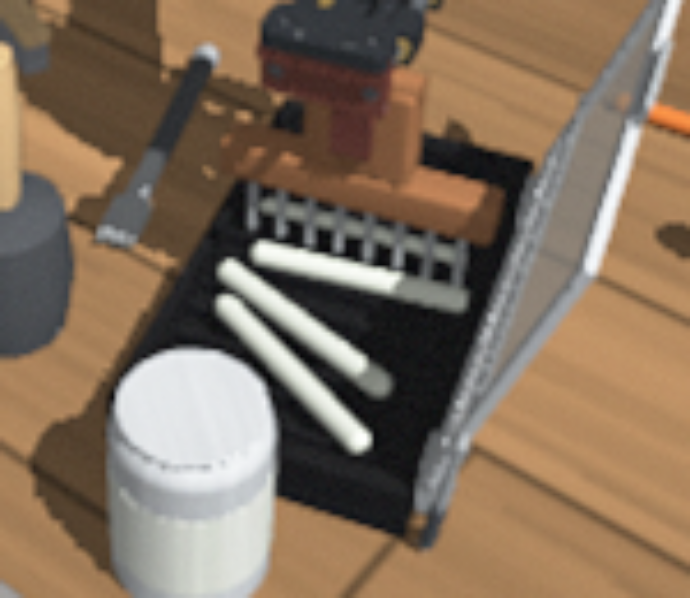

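One dowel is already down behind the tines at about (360,230), and a second is being squared up. The combing continues.

send_rows --series '[{"dp":[0,6,0],"twist":0},{"dp":[0,7,0],"twist":0},{"dp":[0,7,0],"twist":0},{"dp":[0,7,0],"twist":0},{"dp":[0,7,0],"twist":0},{"dp":[0,7,0],"twist":0},{"dp":[0,7,0],"twist":0},{"dp":[0,7,0],"twist":0},{"dp":[0,7,0],"twist":0},{"dp":[0,7,0],"twist":0},{"dp":[0,7,0],"twist":0},{"dp":[0,7,0],"twist":0}]'

```text
time_s: 12.68
tool_pos: [589.2, 186.8, 114.2]
tool_rot: [[-0.275, 0.961, -0.0], [0.961, 0.275, -0.0], [-0.0, -0.0, -1.0]]
ft_force: [-0.4, 0.2, -2.5]
gripper_width: 0.291
grasp_force: 45.0
```

send_rows --series '[{"dp":[0,6,0],"twist":0},{"dp":[0,7,0],"twist":0},{"dp":[0,7,0],"twist":0},{"dp":[0,7,0],"twist":0},{"dp":[0,6,0],"twist":0},{"dp":[0,6,0],"twist":0},{"dp":[0,6,0],"twist":0},{"dp":[0,5,0],"twist":0}]'

```text
time_s: 13.68
tool_pos: [637.3, 200.5, 114.2]
tool_rot: [[-0.275, 0.961, 0.0], [0.961, 0.275, 0.0], [0.0, 0.0, -1.0]]
ft_force: [-0.1, 0.6, -1.6]
gripper_width: 0.295
grasp_force: 45.0
```

```bash
python3 - <<'E'
from h import *
tooldelta([418.7,138.4,114.8],16)
s=env.state(); print(s["gripper_width"],s["grasp_force"],s["ft_force"])
im,d,X=pts("side"); cv2.imwrite("pics/s4.png",cv2.resize(im[190:320,220:370,::-1],(690,598)))
E
```

```text
delta tool [   0.4 -227.2   -0.7] twist -0.04 pos [637.3 200.5 114.2] t 13.68 q [16. 35. 91.  0. 54.  0.]
0.29539445273931036 44.99947428703308 [-0.05325328  0.60421875 -1.61883663]
```

View pics/s4.png

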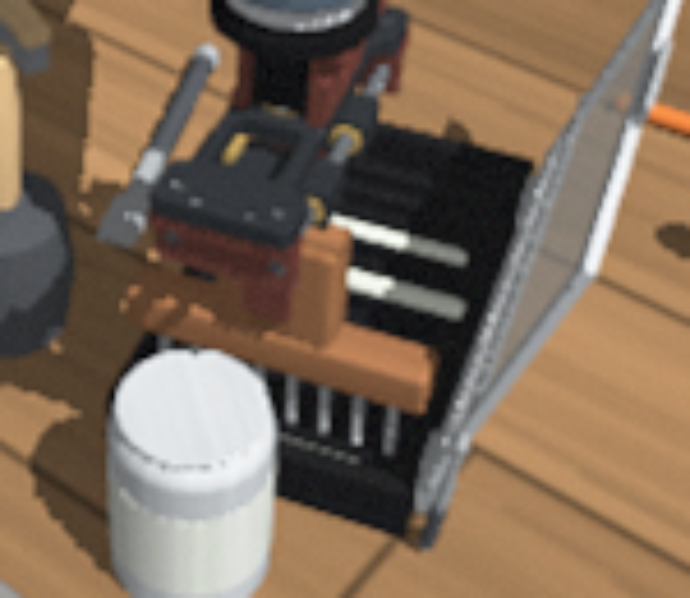

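send_rows --series '[{"dp":[0,-2,-25],"twist":0},{"dp":[0,0,-50],"twist":0},{"dp":[0,0,-55],"twist":0},{"dp":[-10,-10,-50],"twist":0},{"dp":[-30,-25,-20],"twist":0},{"dp":[-30,-30,0],"twist":0},{"dp":[-20,-30,0],"twist":0},{"dp":[-10,-15,0],"twist":0},{"dp":[0,0,0],"twist":0},{"dp":[0,0,0],"twist":0}]'

```text
time_s: 14.98
tool_pos: [557.5, 74.2, 314.3]
tool_rot: [[-0.275, 0.961, 0.001], [0.961, 0.275, 0.0], [0.0, 0.001, -1.0]]
ft_force: [1.6, 0.5, -1.9]
gripper_width: 0.29
grasp_force: 45.0
```

```bash
cat > chk.py <<'E'
from m import *
im,d,X=pts("wrist"); Z=X[...,2]; c=np.array([534,171.5]); th=np.radians(16)
T=lambda p:np.stack([(p-c)@[np.cos(th),np.sin(th)],(p-c)@[-np.sin(th),np.cos(th)]],-1)
P=T(X[...,:2]); roi=(abs(P[...,0])<127)&(abs(P[...,1])<73)
for m in comp((im.min(-1)>90)&roi&(np.ptp(im,axis=-1)<40)&(Z<60),6,60):
    print("dowel",rect(P[m]),m.sum(),"z98",np.round(np.percentile(Z[m],98),1))
tooldelta([561.3,-243.8,220],-14.8)
cv2.imwrite("pics/w5.png",im[...,::-1])
E
python3 chk.py
```

```text
dowel (array([55. , -6.6]), array([128.7,  15.1]), 89.7) 1055 z98 24.1
dowel (array([-54.8,  -3.2]), array([ 16.6, 129.6]), 0.19) 1048 z98 24.2
dowel (array([120.4,  -7.9]), array([ 13.1, 129.7]), 0.01) 980 z98 24.2
dowel (array([-13.1,  33.4]), array([77.8, 14.9]), 89.73) 689 z98 24.4
delta tool [-306.9  -84.    94. ] twist 30.8 pos [557.5  74.3 314.1] t 15.03 q [  6.  14.  96.   0.  70. -10.]
```

View pics/w5.png

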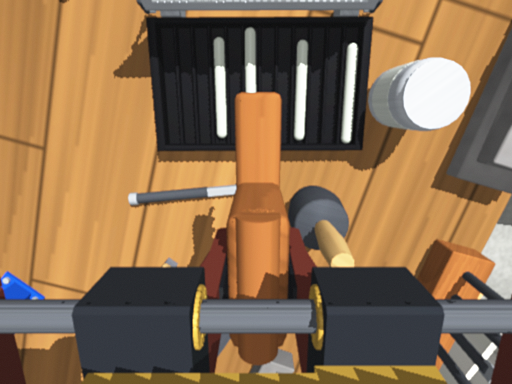

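All four dowels, at x = 50, 78, 100 and 116 percent along the picture's tray, lie straight in their grooves with tops level. Next I return the rake.

send_rows --series '[{"dp":[-20,-6,0],"twist":0},{"dp":[-35,-10,0],"twist":0},{"dp":[-42,-11,0],"twist":0},{"dp":[-45,-12,0],"twist":0},{"dp":[-45,-12,0],"twist":0},{"dp":[-45,-12,0],"twist":0},{"dp":[-40,-11,0],"twist":0},{"dp":[-25,-7,0],"twist":0},{"dp":[-10,-3,0],"twist":0}]'

```text
time_s: 16.15
tool_pos: [560.1, -246.7, 313.7]
tool_rot: [[-0.273, 0.962, -0.001], [0.962, 0.273, -0.0], [0.0, -0.0, -1.0]]
ft_force: [-0.4, -0.0, -1.6]
gripper_width: 0.298
grasp_force: 45.0
```

send_rows --series '[{"dp":[0,0,10],"twist":8},{"dp":[0,0,30],"twist":10},{"dp":[0,0,30],"twist":9},{"dp":[0,0,24],"twist":3.8},{"dp":[0,0,0],"twist":0},{"dp":[0,0,0],"twist":0}]'

```text
time_s: 16.9
tool_pos: [560.9, -244.8, 221.1]
tool_rot: [[0.254, 0.967, 0.001], [0.967, -0.254, -0.0], [-0.0, 0.001, -1.0]]
ft_force: [-0.7, 0.1, -1.7]
gripper_width: 0.294
grasp_force: 45.0
```

```bash
python3 - <<'E'
from m import *
im,d,X=pts("wrist"); Z=X[...,2]
tooldelta([561.3,-243.8,105.5],-14.8)
m=(np.hypot(X[...,0]-562,X[...,1]+243)<110)&(Z>255)&(Z<285); print(m.sum(),rect(X[m]))
s=env.state();print(np.round(s["tool_rot"],4))
E
```

```text
delta tool [  1.2  -0.3 116. ] twist 0.04 pos [ 561.1 -244.9  221.5] t 16.95 q [-25.  23.  95.   0.  61. -10.]
8719 (array([ 564.3, -243. ]), array([45.7, 66.3]), 1.52)
[[ 2.548e-01  9.670e-01  1.800e-03]
 [ 9.670e-01 -2.548e-01 -8.000e-04]
 [-3.000e-04  1.900e-03 -1.000e+00]]
```

send_rows --series '[{"dp":[1,0,20],"twist":0},{"dp":[0,0,25],"twist":0},{"dp":[0,0,25],"twist":0},{"dp":[0,0,15],"twist":0},{"dp":[0,0,10],"twist":0},{"dp":[0,0,8],"twist":0},{"dp":[0,0,6],"twist":0},{"dp":[0,0,4],"twist":0},{"dp":[0,0,2.5],"twist":0},{"dp":[0,0,0],"twist":0},{"dp":[0,0,0],"twist":0}]'

```text
time_s: 18.32
tool_pos: [560.7, -243.9, 105.5]
tool_rot: [[0.256, 0.967, 0.0], [0.967, -0.256, -0.0], [-0.0, 0.0, -1.0]]
ft_force: [-1.8, 1.0, 5.2]
gripper_width: 0.295
grasp_force: 45.0
```

send_rows --series '[{"dp":[0,0,0],"twist":0},{"dp":[0,0,0],"twist":0},{"dp":[0,0,0],"twist":0},{"dp":[0,0,0],"twist":0},{"dp":[0,0,0],"twist":0},{"dp":[0,0,0],"twist":0},{"dp":[0,0,-20],"twist":0},{"dp":[0,0,-40],"twist":0},{"dp":[0,0,-50],"twist":0},{"dp":[0,0,-42],"twist":0},{"dp":[0,0,0],"twist":0},{"dp":[0,0,0],"twist":0}]' --grip 100

```text
time_s: 19.82
tool_pos: [560.2, -243.7, 257.0]
tool_rot: [[0.256, 0.967, 0.0], [0.967, -0.256, -0.0], [-0.0, 0.0, -1.0]]
ft_force: [0.6, -1.1, 0.2]
gripper_width: 1.002
grasp_force: 0.0
```

```bash
python3 - <<'E'
from m import *
im,d,X=pts("wrist"); Z=X[...,2]; hsv=cv2.cvtColor(im,cv2.COLOR_RGB2HSV)
R=(np.hypot(X[...,0]-562,X[...,1]+243)<110)
m=R&(Z>140)&(Z<160); print("top",m.sum(),rect(X[m]),np.nanpercentile(Z[m],98))
tooldelta([480,364,400],-90)
E
```

```text
top 2088 (array([ 560.9, -242.2]), array([64.3, 26. ]), 74.81) 157.96308599666958
delta tool [ 566.8 -233.  -143.4] twist 75.16 pos [ 559.8 -243.5  256.1] t 19.88 q [-25.  21.  94.  -0.  65. -10.]
```

The rake is home in its rest. I close the fingers, go round over the cover to behind it, and push it over.

send_rows --series '[{"dp":[0,0,-35],"twist":0},{"dp":[20,-8,-40],"twist":0},{"dp":[45,-19,0],"twist":0},{"dp":[54,-22,0],"twist":0},{"dp":[54,-22,0],"twist":0},{"dp":[54,-22,0],"twist":0},{"dp":[54,-22,0],"twist":0},{"dp":[54,-22,0],"twist":0},{"dp":[54,-22,0],"twist":0},{"dp":[54,-22,0],"twist":0},{"dp":[54,-22,0],"twist":0},{"dp":[40,-17,0],"twist":0}]' --grip 0 --grip_force 10

```text
time_s: 21.38
tool_pos: [484.2, 333.5, 329.9]
tool_rot: [[0.255, 0.967, -0.003], [0.967, -0.255, -0.002], [-0.002, -0.002, -1.0]]
ft_force: [-0.4, -0.3, -0.4]
gripper_width: 0.008
grasp_force: 0.0
```

send_rows --series '[{"dp":[34,-17,0],"twist":0},{"dp":[0,0,0],"twist":-8},{"dp":[0,0,0],"twist":-10},{"dp":[0,0,0],"twist":-9},{"dp":[0,0,0],"twist":-3.8},{"dp":[0,0,0],"twist":0}]'

```text
time_s: 22.12
tool_pos: [477.2, 368.5, 330.1]
tool_rot: [[-0.274, 0.962, -0.002], [0.962, 0.274, -0.002], [-0.001, -0.003, -1.0]]
ft_force: [0.3, 0.1, 0.1]
gripper_width: 0.003
grasp_force: 0.0
```

```bash
python3 - <<'E'
from h import *
tooldelta([477.4,368.5,185],16)
E
```

```text
delta tool [1.000e-01 6.000e-01 1.451e+02] twist -0.08 pos [477.2 368.5 330.1] t 22.12 q [37. 17. 90.  0. 74. 21.]
```

send_rows --series '[{"dp":[0,0,30],"twist":0},{"dp":[0,0,45],"twist":0},{"dp":[0,0,45],"twist":0},{"dp":[0,0,25],"twist":0},{"dp":[-10,0,0],"twist":0},{"dp":[-12,0,0],"twist":0},{"dp":[-12,0,0],"twist":0},{"dp":[-12,0,0],"twist":0},{"dp":[-12,0,0],"twist":0},{"dp":[-12,0,0],"twist":0},{"dp":[-12,0,0],"twist":0},{"dp":[-12,0,0],"twist":0}]'

```text
time_s: 23.62
tool_pos: [503.7, 277.6, 186.6]
tool_rot: [[-0.275, 0.961, -0.0], [0.961, 0.275, -0.0], [-0.0, -0.0, -1.0]]
ft_force: [-0.2, 0.7, 0.1]
gripper_width: 0.003
grasp_force: 0.3
```

send_rows --series '[{"dp":[-12,0,0],"twist":0},{"dp":[-12,0,0],"twist":0},{"dp":[-12,0,0],"twist":0},{"dp":[-12,0,0],"twist":0},{"dp":[-3,0,0],"twist":0},{"dp":[0,0,0],"twist":0},{"dp":[0,0,0],"twist":0},{"dp":[0,0,0],"twist":0}]'

```text
time_s: 24.62
tool_pos: [517.5, 229.7, 186.7]
tool_rot: [[-0.275, 0.961, 0.0], [0.961, 0.275, 0.0], [0.0, 0.0, -1.0]]
ft_force: [-0.2, 0.9, -0.1]
gripper_width: 0.004
grasp_force: 0.0
```

```bash
python3 - <<'E'
from h import *
s=env.state(); print(s["ft_force"],s["tool_pos"],s["time_s"])
im,d,X=pts("side"); cv2.imwrite("pics/s6.png",cv2.resize(im[...,::-1],(800,600)))
E
```

```text
[-0.20144931  0.86285198 -0.0909818 ] [517.51946042 229.72488649 186.68463951] 24.625
```

View pics/s6.png

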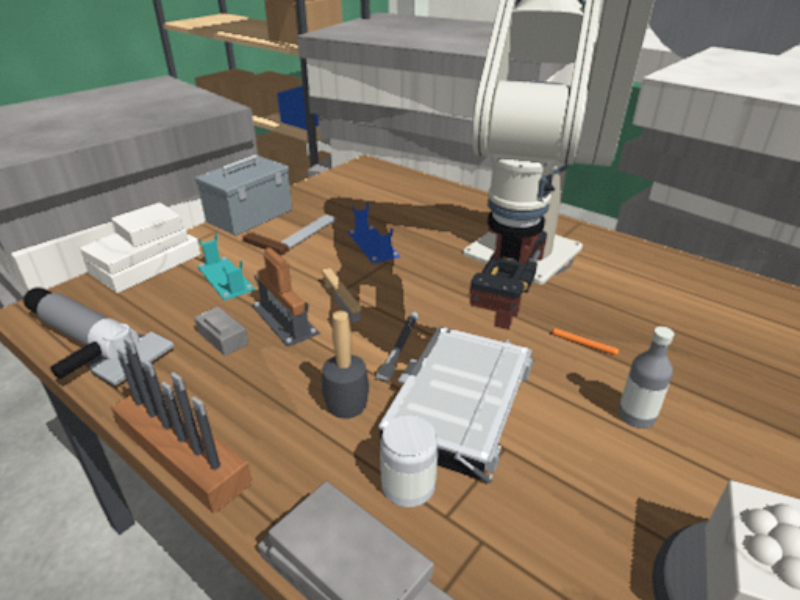

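The cover lies flat at (460,390), with the four dowels in a row beneath it. The rake is in its rest at (285,300), and the bystanders haven't moved. I lift clear and hand in.

send_rows --series '[{"dp":[0,0,-30],"twist":0},{"dp":[0,0,-40],"twist":0},{"dp":[0,0,-20],"twist":0},{"dp":[0,0,0],"twist":0},{"dp":[0,0,0],"twist":0}]'

```text
time_s: 25.3
tool_pos: [517.0, 229.3, 275.6]
tool_rot: [[-0.275, 0.961, -0.001], [0.961, 0.275, -0.001], [-0.0, -0.001, -1.0]]
ft_force: [-0.0, 0.1, -0.5]
gripper_width: 0.002
grasp_force: 0.0
```

```bash
python3 - <<'E'
from h import *
im,d,X=pts("side"); P=X[...,:2]-[534,171.5]; th=np.radians(16)
y=P@[-np.sin(th),np.cos(th)]; x=P@[np.cos(th),np.sin(th)]; Z=X[...,2]
for a,b in((-80,-65),(60,80)):
    m=(abs(x)<110)&(y>a)&(y<b)&(Z<100); print(a,np.nanpercentile(Z[m],[5,50,95]))
print(env.hand_in())
E
```

```text
-80 [40.54277716 42.83781624 45.33324819]
60 [40.58538505 42.58809073 44.86997286]
the job is handed in; nothing more can be done
None
```

I handed the job in at about 25 s; the system returned no verdict. At my last looks, all four dowels lay in grooves, the cover was flat shut, the rake was home in its rest, and nothing else on the bench appeared to have moved.

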